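Turn the lead-bending block groove up and lay it in its cradle

TASK

Pull the six-sided lead-bending block (the one with a groove along one flat) out of its sprung clip, set it down on the open bench and get it lying still there, let go, with the grooved flat facing straight up, rolling it as needed. Then pick it up across its sides and lay it, groove still up, fully home in the cradle between the two end walls, and let go. Do not let it fall from a height, and leave the other two blocks in their clips.

Things in the scene. Friction and masses are not known exactly. Their poses are not given: they have to be found in the camera images.
- former_center (a point): Centre of the lead-bending block: aluminium hexagonal prism, 60 mm long, 40 across flats, 46 across corners, 200 g. One flat has a 14 mm wide, 2 mm deep groove along its full length, lined with black rubber. x: along its length; z: straight out of the grooved flat, 60 deg off vertical at the start, when it lies on a flat in one of the clips. Lying on a flat, its centre is 20 mm up.
- strip: Fixed clip strip: black bar 250 mm long (y), 26 wide (x), 22 high, origin under its centre. Clips at y = -85, 0, 85 mm hold blocks lying on the bar across it. Each clip: two spring leaves 16 mm wide (x), 53 mm high above the bench, with rollers pressing 3 N each on the block's upper sides 5 mm above its widest line; pulled up, the block comes free within 15 mm at 10 to 18 N.
- plain_hex: Plain hexagonal aluminium block of the same size with no groove, held in another clip of the strip; origin at its centre, x along its length. Leave it there.
- round_bar: Round aluminium bar, 41 mm diameter, 60 mm long, held in another clip of the strip; origin at its centre, x along its length. Leave it there.
- cradle_seat (a point): Where the block's centre lies when it is home in the cradle: 30 mm above the bench. x along the length of the seat, z up. The cradle's flat floor is 20 mm below this point. The bench is bare between the robot and the line from cradle to strip, e.g. straight ahead 0.45 m from the robot's base axis.
- cradle: Fixed grey cradle, origin under its centre: base 94 (x) x 76 x 10 mm; two end walls 65 mm apart across x, 50 mm wide, rising 36 mm above the base, hide the block's ends; at each end of the seat two sloped cheeks, 11 mm high and 9 mm long, fit the block's lower sloping flats with 1 mm play and centre it. Between the cheeks 48 mm is open at each side for fingers.
Not all that is in view belongs to the job. Leave any blue look-alike of the part that bears former_center alone. There is more than one size of the cradle; the job needs the smaller.

How it is judged (in metres and radians):
On the way:
1. the block lies still on the open bench, let go, with its grooved flat up (angle between former_center's own z axis and vertical below 0.12 rad and height (world z) of former_center between 0.015 and 0.025 m and linear speed of former below 0.02 m/s and angular speed of former below 0.2 rad/s and contact force between the fingers and former below 0.05 N), for 0.2 s.
At the end, for the whole second after the job is handed in: The block lies at rest in the cradle, released, its centre within 6 mm of the seat point, its length along the seat within 0.1 rad and its grooved flat up within 0.12 rad; the other two blocks are within 15 mm of where they were (distance between former_center and cradle_seat below 0.006 m and angle between former_center's own z axis and vertical below 0.12 rad and angle between the x axis of former_center and the x axis of cradle_seat, either way round below 0.1 rad and linear speed of former below 0.02 m/s and angular speed of former below 0.2 rad/s and contact force between the fingers and former below 0.05 N and distance of each of plain_hex, round_bar from where it was at the start of the episode below 0.015 m); the robot touches nothing.
It fails at once if the block falls freely (let go and moving faster than 0.7 m/s) (contact force between the fingers and former below 0.05 N and linear speed of former above 0.7 m/s).
It fails at once if one of the other two blocks is moved more than 15 mm in or out of its clip (distance of any of plain_hex, round_bar from where it was at the start of the episode above 0.015 m).
It also fails if it takes over 58 s, if anything falls off the work surface, if the arm or the gripper's body presses on something with over 40 N, if the wrist force passes 120 N, or if a joint passes its speed limit or range.

ROBOT

A 6-joint arm with a two-finger parallel gripper is mounted at the origin on the work surface. World frame = base frame: x ahead of the robot, y to its left, z up, the work surface at z = 0. Lengths are in mm, angles in rad, forces in N, time in s.
With the tool pointing down it reaches from about 250 to 725 mm from the base axis. Payload 9.7 kg.
Tool frame: the origin (TCP) lies at the very end of the fingers, on their centre line; the grasp point (between the pads) lies 19 mm behind it; z points along the fingers, y is the line along which they close (so a half turn about z gives the same grasp; the last joint's range is limited). The gripper opens to 85 mm and grips with 20 to 120 N. Pads are 22 mm wide; open, the fingers measure 114 mm over their backs; the gripper's body (76 mm by 85 mm) begins 54 mm behind the grasp point. The pads swing forward as they close: fully open they stand 13 mm farther back than shut.
Start: joints at [-1.126, 0.087, 0.176, 1.66, 0, 1.571], TCP at [236.65, -496.482, 231.284] pointing down, gripper open.
Joint ranges: [-3.13, 3.13], [-0.85, 1.81], [-1.15, 1.24], [-2.2, 2.28], [-1.44, 1.52], [-3.14, 3.14]. Speed limits (rad/s): [2.22, 2.22, 2.57, 3.14, 3.14, 3.14].

INTERFACE

Orientations are given as a 3x3 rotation matrix whose columns are the frame's x, y, z axes.
In Python, from bench import readout, vision, workorder, models gives the robot as it stands.
- The arm moves only by the tool jog_arm, never from a script. Its argument "steps" is a list of rows, each an object with "dp": the shift along the tool's x, y, z each as a share of 0.15 m, from -1 to 1, a list of three; "angular": the turn, a rotation vector about the tool's x, y, z each as a share of 90 degrees, from -1 to 1, a list of three; "jaw": the opening, from 0 (shut) to 1 (fully open). In form: [{"dp": [x, y, z], "angular": [ax, ay, az], "jaw": jaw}, ...]. A call has 1 to 8 rows; each row is the pose to reach, as a shift and turn from the pose commanded when the call began, along the tool's axes at that moment; what a row does not reach only later rows make up. A row lasts 1/8 s, in which the tool goes at most 62.5 mm and 10.7 degrees, less where a joint would pass 70% of its speed; a pose out of reach is approached as far as the arm can. A call with a number of a shift or a turn outside -1 to 1 is refused whole. A call with a gripper value outside its range is refused whole. The fingers move at their own pace and stop on an object; "squeeze" is the grip in N (left out, the last holds). Time passes only in rows, so rows that repeat a pose let the fingers close. It gives the time, the measured TCP pose, the force, the opening and the grip force at its end, in the units of the state.
- readout.get_state(): the state, without advancing time (a new reading comes with each control period).
- vision.grab_frame(name): name is "side" or "top"; returns a dict with "img" (400x640x3 uint8, red, green, blue), "fov_y" (degrees; the focal length in pixels is half the picture's height over the tangent of half this angle, whatever the lens; pixels are square), "cx", "cy" (the principal point, pixels), "k1" (the pictures are not rectified: a ray, as slopes to the right and down, at radius r is drawn at 1 + k1 r^2 times it, then the intrinsics apply), "R" (3x3) and "t" (3): a world point X has camera coordinates R X + t. Camera axes: x right, y down, z forward; pixel columns grow to the right and rows downward; lengths in mm; the calibration is good to about 2 mm. A picture is of the moment at which its call begins. There is no depth.
- workorder.finish_job(): hands the job in; it is judged then, once.
Trained networks look in the newest picture that a camera, given by its name, has taken for a name from the list of things; names that differ only in an ending like _2 or _b are one class to them, and where a whole thing is asked for, a point or a joint stands for the part that bears it (a point fixed in the world has none). Each returns a list of dicts, best first, with "p" (0 to 1); they miss things now and then, are a little off and sometimes report something else, mostly with a low value. They report only what shows in the picture. A call takes as long as a camera call. They do not tell look-alikes from the thing itself.
- models.recognise(camera, name): "extent" ([left, top, width, height] in pixels, round what is visible of it).
The state is a dict: "clock": time; "joints": joint angles; "joint_vel": joint speeds; "joint_torque": joint torques, N m; "eef_pos": TCP position; "tool_rot": TCP orientation; "force": force on the tool from outside, world axes, zero at the start; "wrist_torque": the same for the moment, N m; "width": opening from 0.0 (shut) to 1.0 (fully open); "finger_force": force on a finger pad.
Only numpy, scipy, OpenCV 4.12 (cv2) and the standard library are available. Lean on these libraries where they do the work, as an engineer would, in place of code of your own. Each camera call takes 0.05 s, during which the arm holds its last target. There are 200 camera calls.

## Working session

There is one attempt and no reset: what is moved stays moved. The work goes in short steps, Python scripts to look and compute and a tool call to move; the robot and the scene stay as the last step left them, time stands still between calls to the robot, and variables do not carry over. Pictures are saved under pics/ and viewed, at most 10 in all, crops included, and the job is handed in when it is done.

Besides the shell and the picture viewer there is one more tool, called after ">>>" as a command line: name --argument value ..., lists and objects as JSON in quotes. jog_arm: Moves the arm, as the interface text tells. Shift numbers are shares of 0.15 m and turn numbers shares of 90 degrees, none past 1 either way. Its arguments: {"type":"object","properties":{"steps":{"type":"array","items":{"type":"object","properties":{"dp":{"type":"array","items":{"type":"number"}},"angular":{"type":"array","items":{"type":"number"}},"jaw":{"type":"number"}}}},"squeeze":{"type":"number"}},"required":["steps"]}

```bash
mkdir -p pics
cat > h.py <<'E'
import numpy as np, cv2
from bench import readout, vision, workorder, models
def K(f):
    fl=200/np.tan(np.radians(f["fov_y"])/2); return fl
def proj(f,X):
    c=np.atleast_2d(X)@np.array(f["R"]).T+np.array(f["t"]); s=c[:,:2]/c[:,2:]
    r2=(s**2).sum(1,keepdims=True); return s*(1+f["k1"]*r2)*K(f)+[f["cx"],f["cy"]]
def ray(f,uv):
    d=(np.array(uv,float)-[f["cx"],f["cy"]])/K(f); s=d.copy()
    for _ in range(30): s=d/(1+f["k1"]*(s@s))
    R=np.array(f["R"]); return -R.T@np.array(f["t"]), R.T@np.array([s[0],s[1],1])
def onz(f,uv,z):
    o,d=ray(f,uv); return o+d*(z-o[2])/d[2]
def save(f,n,crop=None,sc=1):
    im=f["img"][:,:,::-1]
    if crop: x,y,w,h=crop; im=im[y:y+h,x:x+w]
    cv2.imwrite("pics/"+n,cv2.resize(im,None,fx=sc,fy=sc,interpolation=cv2.INTER_CUBIC))
E
python3 - <<'E'
from h import *
np.set_printoptions(precision=3,suppress=True)
for c in("top","side"):
    f=vision.grab_frame(c); save(f,c+"0.png",None,1.25)
    print(c,f["fov_y"],f["k1"],f["cx"],f["cy"],"cam",-np.array(f["R"]).T@np.array(f["t"]),np.array(f["R"]))
    for n in("former_center","strip","plain_hex","round_bar","cradle"):
        print(n,[(np.round(d["extent"]),round(d["p"],2),onz(f,[d["extent"][0]+d["extent"][2]/2,d["extent"][1]+d["extent"][3]/2],30).round()) for d in models.recognise(c,n)[:4]])
s=readout.get_state();print(s)
E
```

```text
top 51.51078590814218 -0.02999926594991465 323.8531838280358 197.77784758531143 cam [371.401 -11.403 869.309] [[-0.001 -1.    -0.007]
 [-0.97   0.002 -0.242]
 [ 0.242  0.007 -0.97 ]]
former_center [(array([259., 162.,  28.,  37.]), 0.79, array([619., 102.,  30.])), (array([275., 115.,  34.,  25.]), 0.72, array([740.,  65.,  30.])), (array([250., 224.,  37.,  30.]), 0.68, array([495., 108.,  30.]))]
strip [(array([220., 162., 117.,  39.]), 0.84, array([616.,  89.,  30.]))]
plain_hex [(array([224., 155.,  26.,  33.]), 0.8, array([639., 179.,  30.]))]
round_bar [(array([301., 170.,  26.,  34.]), 0.9, array([605.,  14.,  30.]))]
cradle [(array([408., 266.,  63.,  76.]), 0.91, array([ 365., -233.,   30.])), (array([441., 193.,  49.,  53.]), 0.69, array([ 534., -297.,   30.]))]
side 50.00905995823074 -0.0025966287626798044 321.58634460255803 198.87785810124964 cam [454.712 663.977 774.222] [[-0.992 -0.124 -0.011]
 [-0.081  0.71  -0.699]
 [ 0.095 -0.693 -0.715]]
former_center [(array([265., 228.,  32.,  28.]), 0.64, array([626.,  84.,  30.])), (array([319., 242.,  34.,  30.]), 0.62, array([
[... 305 characters left out ...]
,   2.,  30.]))]
cradle [(array([371., 142.,  55.,  39.]), 0.9, array([ 368., -219.,   30.])), (array([318., 126.,  41.,  28.]), 0.82, array([ 534., -292.,   30.]))]
{'clock': 0.6, 'joints': array([-1.126,  0.087,  0.176,  1.66 ,  0.   ,  1.571]), 'joint_vel': array([ 0.001, -0.001, -0.   , -0.001,  0.001,  0.   ]), 'joint_torque': array([  0.001, -51.982,  46.469,   0.001,  -0.   ,   0.   ]), 'eef_pos': array([ 236.653, -496.466,  231.268]), 'tool_rot': array([[ 0.903,  0.43 ,  0.   ],
       [ 0.43 , -0.903,  0.   ],
       [ 0.   , -0.   , -1.   ]]), 'force': array([ 0.84 ,  0.636, -0.376]), 'wrist_torque': array([-0.058,  0.01 ,  0.003]), 'finger_force': 0.0, 'width': 1.0029976491099462}
```

View pics/top0.png

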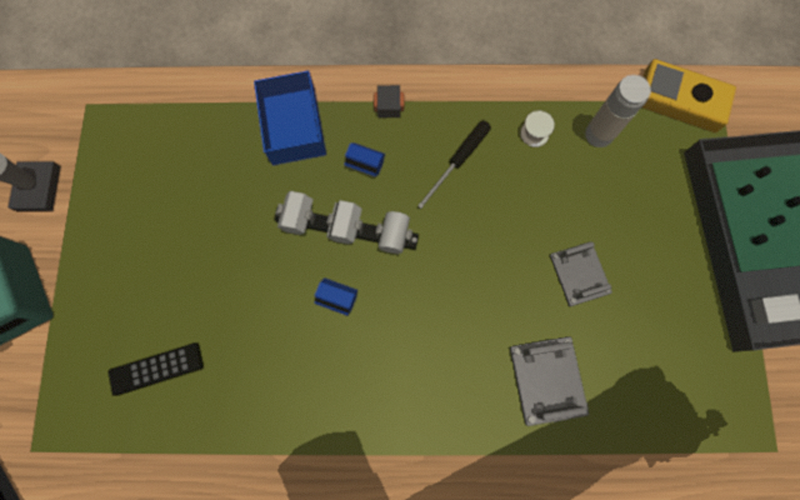

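View pics/side0.png

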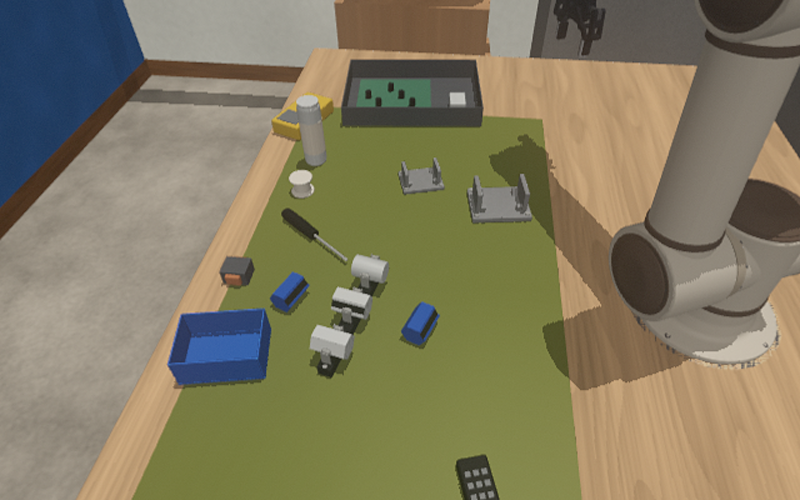

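The top and side views show the strip with the grooved block in the middle clip, at about top px (275,178) unscaled, with its groove facing +y. The two blue blocks are look-alikes. The smaller cradle is at about top px (465,219). Next I'll zoom in on both.

Run:
```python
from h import *
out=[]
for c,b1,b2 in(("top",(212,140,130,70),(430,185,70,65)),("side",(240,190,85,115),(312,122,60,40))):
    f=vision.grab_frame(c); np.save(c+".npy",f,allow_pickle=True); im=f["img"][:,:,::-1]
    for i,(x,y,w,h) in enumerate((b1,b2)):
        s=min(400/w,300/h); o=np.zeros((300,400,3),np.uint8); r=cv2.resize(im[y:y+h,x:x+w],None,fx=s,fy=s,interpolation=cv2.INTER_CUBIC)[:300,:400]; o[:r.shape[0],:r.shape[1]]=r; out.append(o); print(c,i,(x,y),s)
cv2.imwrite("pics/z1.png",np.vstack([np.hstack(out[:2]),np.hstack(out[2:])]))
```

```text
top 0 (212, 140) 3.076923076923077
top 1 (430, 185) 4.615384615384615
side 0 (240, 190) 2.608695652173913
side 1 (312, 122) 6.666666666666667
```

View pics/z1.png

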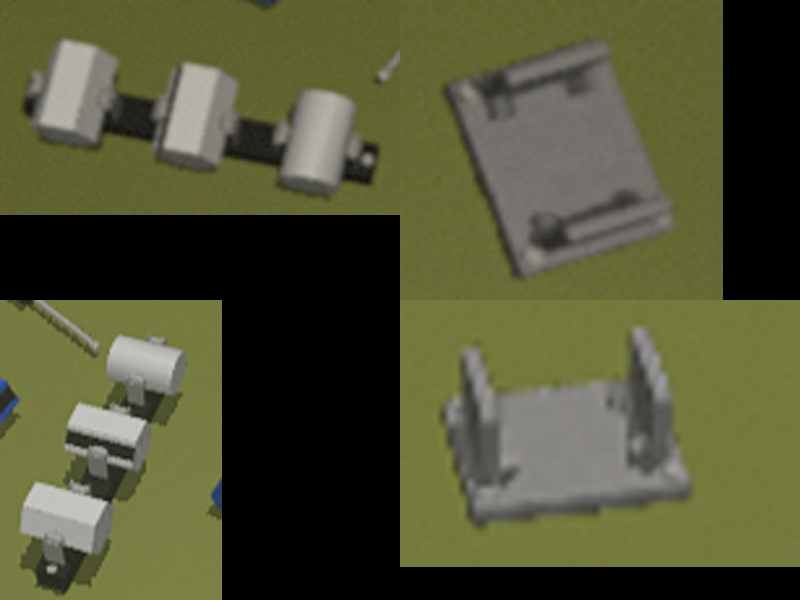

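```bash
cat > fit.py <<'E'
from h import *
from scipy.optimize import minimize
def box(x0,x1,y0,y1,z0,z1): return np.array([[x,y,z] for x in(x0,x1) for y in(y0,y1) for z in(z0,z1)],float)
def prism(n,R,L,c,ph=0):
    a=np.arange(n)*2*np.pi/n+ph; return np.array([[s*L/2,R*np.cos(t),R*np.sin(t)] for s in(-1,1) for t in a])+c
def place(P,x,y,th,z=0):
    c,s=np.cos(th),np.sin(th); return P@np.array([[c,-s,0],[s,c,0],[0,0,1]]).T+[x,y,z]
S=4
def render(f,parts,roi):
    x,y,w,h=roi; m=np.zeros((h*S,w*S),np.uint8)
    for P in parts:
        q=(proj(f,P)-[x-.5,y-.5])*S-.5
        cv2.fillConvexPoly(m,cv2.convexHull(np.round(q*16).astype(np.int32)),255,shift=4)
    return cv2.resize(m,(w,h),interpolation=cv2.INTER_AREA)/255.
def mask(f,roi):
    x,y,w,h=roi; im=f["img"][y:y+h,x:x+w].astype(float)
    sat=(im[:,:,:2].mean(2)-im[:,:,2])/(im.sum(2)+1)
    med=np.median(sat[sat>np.percentile(sat,60)])  # mat
    return np.clip((0.75*med-sat)/(0.5*med)+.0,0,1)
def fit(fs,rois,model,p0,scale):
    ms=[mask(f,r) for f,r in zip(fs,rois)]
    cost=lambda q:sum(np.abs(render(f,model(np.array(q)*scale+p0),r)-m).sum() for f,r,m in zip(fs,rois,ms))
    n=len(p0);sx=np.vstack([np.zeros(n),np.eye(n)*1.0])
    q=np.zeros(n)
    for _ in range(3):
        r=minimize(cost,q,method="Nelder-Mead",options=dict(initial_simplex=sx*(1 if _<2 else .4)+q,maxiter=500)); q=r.x
    return q*scale+p0,r.fun,ms
def cradle(p): return [place(P,*p[:3]) for P in(box(-47,47,-38,38,0,10),box(32.5,32.5+p[3],-25,25,10,46),box(-32.5-p[3],-32.5,-25,25,10,46))]
def strip(p):
    L=[box(-13,13,-125,125,0,22)]
    for i,y in enumerate((-85,0,85)):
        L.append(prism(40,20.5,60,[p[3+i],y,42.5]) if i==0 else prism(6,23.1,60,[p[3+i],y,42]))
        for s in(-1,1): L.append(box(-8,8,y+s*22,y+s*27,22,53))
    return [place(P,*p[:3]) for P in L]
E
python3 - <<'E'
from fit import *
np.set_printoptions(precision=3,suppress=True)
T,Sd=[np.load(c+".npy",allow_pickle=True).item() for c in("top","side")]
R1=[(425,180,80,75),(308,112,70,55)];R2=[(212,148,130,60),(245,196,72,105)]
R1[1]=(312,118,58,46)
p0=np.array([534,-297,.25,6.]);sc=np.array([5,5,.1,2])
for k in((T,),(Sd,),(T,Sd)):
    i=[0] if k==(T,) else [1] if k==(Sd,) else [0,1]
    for nm in ("c","s"):
        if nm=="c": p,c,ms=fit(k,[R1[j] for j in i],cradle,p0,sc)
        else: p,c,ms=fit(k,[R2[j] for j in i],strip,np.array([622,95,-.19,0,0,0.]),np.array([5,5,.1,3,3,3]))
        print(len(i),i,nm,p,c,[m.sum() for m in ms])
        if len(i)==2:
            for j,f in enumerate(k):
                r=(R1 if nm=="c" else R2)[j]; g=render(f,(cradle if nm=="c" else strip)(p),r)
                cv2.imwrite(f"/tmp/{nm}{j}.png",cv2.resize(np.dstack([ms[j]*255,g*0,g*255]).astype(np.uint8),(400,300)))
a=[cv2.imread(f"/tmp/{n}.png") for n in("c0","c1","s0","s1")]
cv2.imwrite("pics/fit.png",np.vstack([np.hstack(a[:2]),np.hstack(a[2:])]))
E
```

```text
1 [0] c [ 540.893 -303.209    0.298    6.119] 61.46051762980963 [np.float64(1602.339786995599)]
1 [0] s [621.567  95.992  -0.206  -0.689   0.22   -0.064] 266.7142106143795 [np.float64(2708.424357623271)]Traceback (most recent call last):
  File "<stdin>", line 8, in <module>
ValueError: The truth value of an array with more than one element is ambiguous. Use a.any() or a.all()
```

Run:
```python
from fit import *
np.set_printoptions(precision=3,suppress=True)
F=[np.load(c+".npy",allow_pickle=True).item() for c in("top","side")]
R1=[(425,180,80,75),(312,118,58,46)];R2=[(212,148,130,60),(245,196,72,105)]
p0=np.array([538,-300,.29,6.]);sc=np.array([5,5,.1,2])
for i in([1],[0,1]):
    k=[F[j] for j in i]
    for nm in ("c","s"):
        if nm=="c": p,c,ms=fit(k,[R1[j] for j in i],cradle,p0,sc)
        else: p,c,ms=fit(k,[R2[j] for j in i],strip,np.array([622,95,-.19,0,0,0.]),np.array([5,5,.1,3,3,3]))
        print(len(i),i,nm,p,c,[m.sum() for m in ms])
        if len(i)==2:
            for j,f in enumerate(k):
                r=(R1 if nm=="c" else R2)[j]; g=render(f,(cradle if nm=="c" else strip)(p),r)
                cv2.imwrite(f"/tmp/{nm}{j}.png",cv2.resize(np.dstack([ms[j]*255,g*0,g*255]).astype(np.uint8),(400,300)))
a=[cv2.imread(f"/tmp/{n}.png") for n in("c0","c1","s0","s1")]
cv2.imwrite("pics/fit.png",np.vstack([np.hstack(a[:2]),np.hstack(a[2:])]))
```

```text
1 [1] c [ 541.865 -305.622    0.275    7.274] 40.34429119691763 [np.float64(685.6509242060506)]
1 [1] s [622.02   95.23   -0.203  -0.32    0.537   0.373] 303.1031416967911 [np.float64(2392.686636766839)]
2 [0, 1] c [ 540.896 -304.152    0.289    6.355] 112.08995606435714 [np.float64(1602.339786995599), np.float64(685.6509242060506)]
2 [0, 1] s [622.132  95.818  -0.205  -0.883   0.169  -0.434] 588.5728903631398 [np.float64(2708.424357623271), np.float64(2392.686636766839)]
```

View pics/fit.png

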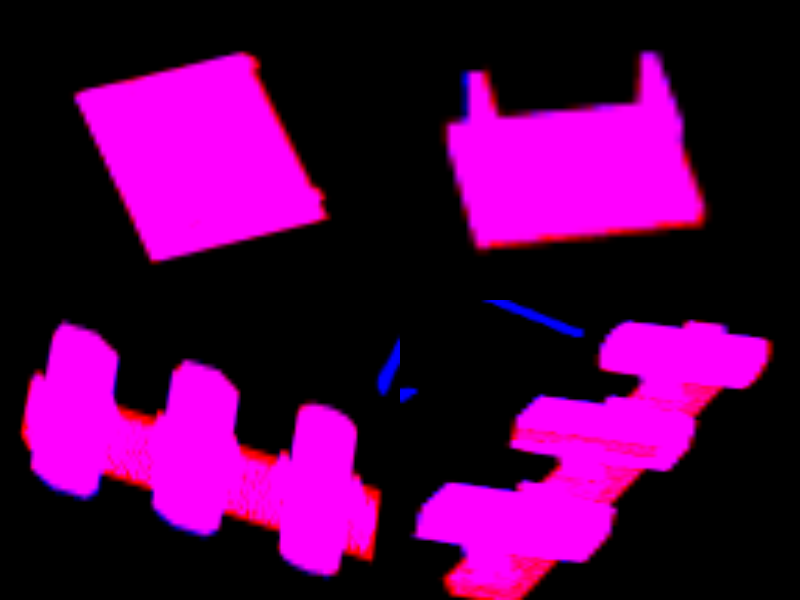

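The fit overlay matches well. The strip is at (622,96) with yaw -0.205, and the small cradle is at (541,-304) with yaw 0.289, where the 94 mm base matches. Now I'll start moving.

```bash
cat > go.py <<'E'
import sys,numpy as np
from scipy.spatial.transform import Rotation as Ro
from bench import readout
# go.py x y z yaw tilt d : point d mm behind TCP goes to (x,y,z); tool y horizontal along yaw; tilt(deg) about that axis
x,y,z,yaw,tilt,d=map(float,sys.argv[1:7])
s=readout.get_state(); p=np.array(s["eef_pos"]); R=np.array(s["tool_rot"])
c,n=np.cos(yaw),np.sin(yaw)
G=np.array([[-n,c,0],[c,n,0],[0,0,-1.]]).T
G=Ro.from_rotvec(np.array([c,n,0])*np.radians(tilt)).as_matrix()@G
t=np.array([x,y,z])+G[:,2]*d
dp=R.T@(t-p)/150; w=Ro.from_matrix(R.T@G).as_rotvec()/(np.pi/2)
k=max(1,np.abs(dp).max(),np.abs(w).max())
print("dp",dp.round(3),"ang",w.round(3),"scale",round(k,2)); 
if k>1: print("frac dp",(dp/k).round(3),"ang",(w/k).round(3))
print(p.round(1),"w",round(s["width"],3),"F",np.round(s["force"],1),"ff",round(s["finger_force"],1),"t",s["clock"],"j",np.round(s["joints"],2))
E
python3 go.py 622.3 95.8 180 -0.205 0 0
```

```text
dp [ 4.02  -2.458  0.342] ang [ 0.    -0.    -0.586] scale 4.02
frac dp [ 1.    -0.612  0.085] ang [ 0.    -0.    -0.146]
[ 236.7 -496.5  231.3] w 1.001 F [-0.2 -1.1  0.2] ff 0.0 t 0.7 j [-1.13  0.09  0.18  1.66  0.    1.57]
```

>>> jog_arm --steps '[{"dp": [0.4, -0.25, 0], "angular": [0, 0, -0.06], "jaw": 1}, {"dp": [1, -0.61, 0], "angular": [0, 0, -0.15], "jaw": 1}, {"dp": [1, -0.61, 0], "angular": [0, 0, -0.15], "jaw": 1}, {"dp": [1, -0.61, 0], "angular": [0, 0, -0.15], "jaw": 1}, {"dp": [1, -0.61, 0], "angular": [0, 0, -0.15], "jaw": 1}]'

```text
clock: 1.32
eef_pos: [332.7, -349.5, 231.4]
tool_rot: [[0.777, 0.63, 0.0], [0.63, -0.777, -0.001], [-0.0, 0.0, -1.0]]
force: [0.2, 0.8, 0.3]
width: 1.001
finger_force: 0.0
```

```bash
python3 go.py 622.3 95.8 180 -0.205 0 0
```

```text
dp [ 3.369 -1.091  0.341] ang [ 0.     0.    -0.436] scale 3.37
frac dp [ 1.    -0.324  0.101] ang [ 0.     0.    -0.129]
[ 332.7 -349.5  231.4] w 1.001 F [0.2 0.8 0.3] ff 0.0 t 1.325 j [-0.81 -0.07  0.01  1.66 -0.    1.65]
```

>>> jog_arm --steps '[{"dp": [0.5, -0.16, 0], "angular": [0, 0, -0.07], "jaw": 1}, {"dp": [1, -0.32, 0], "angular": [0, 0, -0.15], "jaw": 1}, {"dp": [1, -0.32, 0], "angular": [0, 0, -0.15], "jaw": 1}, {"dp": [1, -0.32, 0], "angular": [0, 0, -0.15], "jaw": 1}]'

```text
clock: 1.82
eef_pos: [419.7, -217.3, 231.1]
tool_rot: [[0.608, 0.794, -0.0], [0.794, -0.608, 0.0], [-0.0, -0.0, -1.0]]
force: [-0.1, -0.4, -0.1]
width: 1.0
finger_force: 0.0
```

>>> jog_arm --steps '[{"dp": [0.5, -0.1, 0], "angular": [0, 0, -0.07], "jaw": 1}, {"dp": [1, -0.1, 0], "angular": [0, 0, -0.15], "jaw": 1}, {"dp": [1, -0.1, 0], "angular": [0, 0, -0.15], "jaw": 1}, {"dp": [1, -0.1, 0], "angular": [0, 0, -0.15], "jaw": 1}]'

```text
clock: 2.33
eef_pos: [499.0, -89.9, 230.7]
tool_rot: [[0.407, 0.914, -0.001], [0.914, -0.407, -0.0], [-0.0, -0.001, -1.0]]
force: [-0.1, -0.1, 1.0]
width: 1.003
finger_force: 0.0
```

```bash
python3 go.py 622.3 95.8 150 -0.205 0 0
```

```text
dp [1.465 0.248 0.537] ang [-0.001  0.    -0.136] scale 1.47
frac dp [1.    0.169 0.367] ang [-0.     0.    -0.093]
[499.  -89.9 230.7] w 1.003 F [-0.1 -0.1  1. ] ff 0.0 t 2.325 j [-0.18 -0.02  0.07  1.66 -0.    1.81]
```

>>> jog_arm --steps '[{"dp": [0.4, 0.07, 0.1], "angular": [0, 0, -0.05], "jaw": 1}, {"dp": [0.8, 0.14, 0.3], "angular": [0, 0, -0.1], "jaw": 1}, {"dp": [1, 0.17, 0.37], "angular": [0, 0, -0.136], "jaw": 1}, {"dp": [1, 0.17, 0.37], "angular": [0, 0, -0.136], "jaw": 1}, {"dp": [1, 0.17, 0.37], "angular": [0, 0, -0.136], "jaw": 1}]'

```text
clock: 2.95
eef_pos: [582.7, 35.1, 176.1]
tool_rot: [[0.206, 0.978, -0.0], [0.978, -0.206, -0.0], [-0.0, -0.0, -1.0]]
force: [0.7, -0.7, 0.1]
width: 1.005
finger_force: 0.0
```

```bash
python3 go.py 622.3 95.8 120 -0.205 0 0
```

```text
dp [0.451 0.175 0.374] ang [-0.     0.    -0.002] scale 1
[582.7  35.1 176.1] w 1.005 F [ 0.7 -0.7  0.1] ff 0.0 t 2.95 j [ 0.06  0.15  0.14  1.56 -0.    1.84]
```

>>> jog_arm --steps '[{"dp": [0.45, 0.175, 0.2], "jaw": 1, "angular": [0, 0, 0]}, {"dp": [0.45, 0.175, 0.37], "jaw": 1, "angular": [0, 0, 0]}, {"dp": [0.45, 0.175, 0.5], "jaw": 1, "angular": [0, 0, 0]}, {"dp": [0.451, 0.175, 0.55], "jaw": 1, "angular": [0, 0, 0]}, {"dp": [0.451, 0.175, 0.55], "jaw": 1, "angular": [0, 0, 0]}]'

```text
clock: 3.58
eef_pos: [622.2, 96.7, 94.1]
tool_rot: [[0.206, 0.979, 0.001], [0.979, -0.206, -0.0], [0.0, 0.001, -1.0]]
force: [-0.6, 0.5, 0.9]
width: 1.0
finger_force: 0.0
```

```bash
python3 go.py 622.3 95.8 27 -0.205 0 0
python3 - <<'E'
from h import *
t=vision.grab_frame("top");save(t,"a.png",(212,110,130,120),3);s=vision.grab_frame("side");save(s,"b.png",(230,150,130,120),3)
cv2.imwrite("pics/ab.png",np.hstack([cv2.imread("pics/a.png"),cv2.imread("pics/b.png")]))
E
```

```text
dp [-0.006  0.002  0.447] ang [ 0.    -0.    -0.001] scale 1
[622.2  96.7  94.1] w 1.0 F [-0.6  0.5  0.9] ff 0.0 t 3.575 j [ 0.15  0.27  0.12  1.42 -0.    1.93]
```

View pics/ab.png

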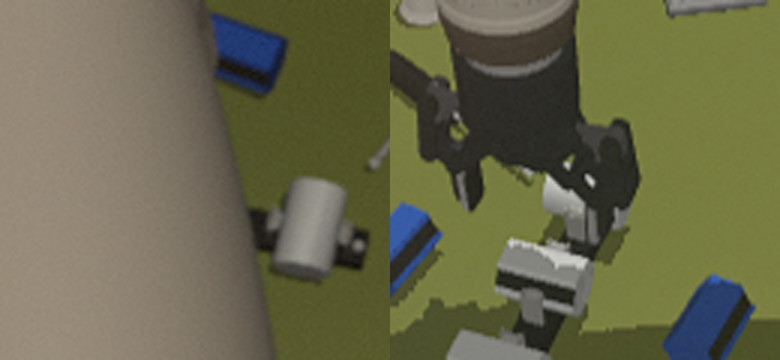

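The side crop shows the open fingers straddling the block's ends (crop px 470 and 605, with the block at 545), so I'm going down.

>>> jog_arm --steps '[{"dp": [0, 0, 0.15], "jaw": 1, "angular": [0, 0, 0]}, {"dp": [-0.003, 0, 0.3], "jaw": 1, "angular": [0, 0, 0]}, {"dp": [-0.006, 0, 0.44], "jaw": 1, "angular": [0, 0, 0]}, {"dp": [-0.006, 0, 0.447], "jaw": 1, "angular": [0, 0, 0]}, {"dp": [-0.006, 0, 0.447], "jaw": 1, "angular": [0, 0, 0]}]'

```text
clock: 4.3
eef_pos: [622.8, 97.0, 27.8]
tool_rot: [[0.204, 0.979, 0.002], [0.979, -0.204, 0.0], [0.001, 0.002, -1.0]]
force: [-0.1, 0.1, 0.4]
width: 1.0
finger_force: 0.0
```

>>> jog_arm --squeeze 60 --steps '[{"dp": [0, 0, 0], "jaw": 0.5, "angular": [0, 0, 0]}, {"dp": [0, 0, 0], "jaw": 0.5, "angular": [0, 0, 0]}, {"dp": [0, 0, 0], "jaw": 0.5, "angular": [0, 0, 0]}, {"dp": [0, 0, 0], "jaw": 0.5, "angular": [0, 0, 0]}]'

```text
clock: 4.8
eef_pos: [622.5, 97.3, 27.8]
tool_rot: [[0.204, 0.979, 0.001], [0.979, -0.204, 0.0], [0.001, 0.001, -1.0]]
force: [-2.9, 0.8, 6.1]
width: 0.69
finger_force: 67.4
```

>>> jog_arm --steps '[{"dp": [0, 0, -0.06], "jaw": 0.5, "angular": [0, 0, 0]}, {"dp": [0, 0, -0.12], "jaw": 0.5, "angular": [0, 0, 0]}, {"dp": [0, 0, -0.2], "jaw": 0.5, "angular": [0, 0, 0]}, {"dp": [0, 0, -0.35], "jaw": 0.5, "angular": [0, 0, 0]}, {"dp": [0, 0, -0.6], "jaw": 0.5, "angular": [0, 0, 0]}, {"dp": [0, 0, -0.85], "jaw": 0.5, "angular": [0, 0, 0]}, {"dp": [0, 0, -0.85], "jaw": 0.5, "angular": [0, 0, 0]}]'

```text
clock: 5.68
eef_pos: [623.9, 97.3, 158.4]
tool_rot: [[0.204, 0.979, 0.007], [0.979, -0.204, 0.001], [0.002, 0.006, -1.0]]
force: [-0.1, 0.4, -2.6]
width: 0.693
finger_force: 73.4
```

```bash
python3 - <<'E'
from h import *
s=vision.grab_frame("side");t=vision.grab_frame("top");save(s,"c.png",(220,130,160,160),2.5)
for n in("plain_hex","round_bar","former_center"): print(n,[(np.round(d["extent"]),round(d["p"],2)) for d in models.recognise("side",n)[:4]])
E
python3 go.py 460 0 140 -0.205 60 14
```

```text
plain_hex [(array([249., 257.,  33.,  32.]), 0.84)]
round_bar [(array([279., 205.,  31.,  22.]), 0.84)]
former_center [(array([256., 184.,  33.,  29.]), 0.86), (array([319., 239.,  32.,  33.]), 0.84), (array([216., 219.,  30.,  30.]), 0.64)]
dp [-0.772 -0.923  0.131] ang [-0.001  0.667 -0.001] scale 1
[621.6  97.  152.3] w 0.694 F [-1.3  0.  -2.1] ff 73.4 t 5.925 j [ 0.15  0.27  0.23  1.53 -0.    1.93]
```

View pics/c.png

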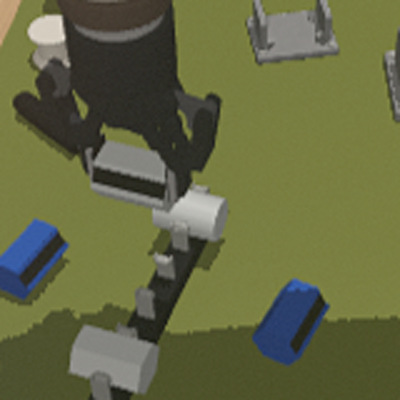

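>>> jog_arm --steps '[{"dp": [-0.15, -0.2, 0], "jaw": 0.5, "angular": [0, 0.03, 0]}, {"dp": [-0.35, -0.45, 0], "jaw": 0.5, "angular": [0, 0.1, 0]}, {"dp": [-0.55, -0.7, 0], "jaw": 0.5, "angular": [0, 0.2, 0]}, {"dp": [-0.77, -0.92, 0], "jaw": 0.5, "angular": [0, 0.3, 0]}, {"dp": [-0.77, -0.92, 0.05], "jaw": 0.5, "angular": [0, 0.4, 0]}, {"dp": [-0.77, -0.92, 0.1], "jaw": 0.5, "angular": [0, 0.5, 0]}, {"dp": [-0.77, -0.92, 0.13], "jaw": 0.5, "angular": [0, 0.6, 0]}, {"dp": [-0.77, -0.92, 0.13], "jaw": 0.5, "angular": [0, 0.667, 0]}]'

```text
clock: 6.92
eef_pos: [462.9, 11.7, 132.9]
tool_rot: [[0.104, 0.979, 0.178], [0.485, -0.206, 0.85], [0.868, -0.002, -0.496]]
force: [0.3, 0.4, -1.3]
width: 0.69
finger_force: 73.3
```

```bash
python3 - <<'E'
from h import *
s=vision.grab_frame("side");t=vision.grab_frame("top");save(s,"d.png",(260,100,200,200),2);save(t,"e.png",(240,150,200,200),2)
cv2.imwrite("pics/de.png",np.hstack([cv2.imread("pics/d.png"),cv2.imread("pics/e.png")]))
E
python3 go.py 460 0 22 -0.205 60 14
```

```text
dp [-0.672  0.005  0.387] ang [-0.001 -0.002 -0.004] scale 1
[462.4  11.7 131.3] w 0.69 F [-1.4  0.2 -2.4] ff 73.3 t 7.025 j [-0.51  0.12 -0.3   1.64  0.97  1.01]
```

View pics/de.png

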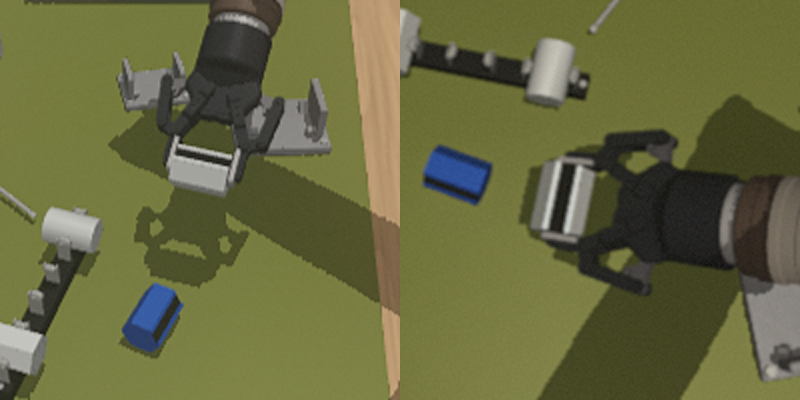

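The groove now faces up (top crop px 565,200), so I'm lowering to the bench.

>>> jog_arm --steps '[{"dp": [-0.15, 0, 0.09], "jaw": 0.5, "angular": [0, 0, 0]}, {"dp": [-0.34, 0, 0.2], "jaw": 0.5, "angular": [0, 0, 0]}, {"dp": [-0.5, 0, 0.29], "jaw": 0.5, "angular": [0, 0, 0]}, {"dp": [-0.6, 0, 0.345], "jaw": 0.5, "angular": [0, 0, 0]}, {"dp": [-0.65, 0.005, 0.374], "jaw": 0.5, "angular": [0, -0.002, -0.004]}, {"dp": [-0.65, 0.005, 0.374], "jaw": 0.5, "angular": [0, -0.002, -0.004]}, {"dp": [-0.65, 0.005, 0.374], "jaw": 0.5, "angular": [0, -0.002, -0.004]}]'

```text
clock: 7.9
eef_pos: [464.7, 11.7, 22.5]
tool_rot: [[0.095, 0.98, 0.177], [0.494, -0.201, 0.846], [0.864, 0.007, -0.503]]
force: [-0.6, 0.1, -2.0]
width: 0.691
finger_force: 73.3
```

```bash
python3 go.py 460 0 20 -0.205 60 14
```

```text
dp [-0.056 -0.015  0.03 ] ang [0.001 0.002 0.004] scale 1
[464.7  11.7  22.5] w 0.691 F [-0.6  0.1 -2. ] ff 73.3 t 7.9 j [-0.51  0.23 -0.39  1.42  0.97  1.01]
```

>>> jog_arm --steps '[{"dp": [-0.02, 0, 0.012], "jaw": 0.5, "angular": [0, 0, 0.003]}, {"dp": [-0.035, 0, 0.02], "jaw": 0.5, "angular": [0, 0.002, 0.004]}, {"dp": [-0.042, 0, 0.025], "jaw": 0.5, "angular": [0, 0.002, 0.004]}, {"dp": [-0.048, 0, 0.028], "jaw": 0.5, "angular": [0, 0.002, 0.004]}, {"dp": [-0.05, 0, 0.029], "jaw": 0.5, "angular": [0, 0.002, 0.004]}]'

```text
clock: 8.52
eef_pos: [464.3, 12.0, 13.8]
tool_rot: [[0.103, 0.979, 0.177], [0.488, -0.205, 0.849], [0.867, -0.001, -0.499]]
force: [-5.3, -2.3, 7.5]
width: 0.692
finger_force: 74.2
```

>>> jog_arm --squeeze 30 --steps '[{"dp": [-0.002, 0, 0.001], "jaw": 0.5, "angular": [0, 0, 0]}, {"dp": [-0.002, 0, 0.001], "jaw": 0.75, "angular": [0, 0, 0]}, {"dp": [-0.002, 0, 0.001], "jaw": 1, "angular": [0, 0, 0]}, {"dp": [-0.002, 0, 0.001], "jaw": 1, "angular": [0, 0, 0]}, {"dp": [-0.002, 0, 0.001], "jaw": 1, "angular": [0, 0, 0]}, {"dp": [-0.002, 0, 0.001], "jaw": 1, "angular": [0, 0, 0]}]'

```text
clock: 9.28
eef_pos: [464.3, 11.9, 12.7]
tool_rot: [[0.102, 0.979, 0.177], [0.489, -0.204, 0.848], [0.866, 0.0, -0.5]]
force: [-0.3, -0.2, -0.1]
width: 1.0
finger_force: 0.0
```

>>> jog_arm --steps '[{"dp": [0, 0, -0.15], "jaw": 1, "angular": [0, 0, 0]}, {"dp": [0, 0, -0.4], "jaw": 1, "angular": [0, 0, 0]}, {"dp": [0, 0, -0.7], "jaw": 1, "angular": [0, 0, 0]}, {"dp": [0.1, 0, -1], "jaw": 1, "angular": [0, 0, 0]}, {"dp": [0.3, 0, -1], "jaw": 1, "angular": [0, 0, 0]}, {"dp": [0.6, 0, -1], "jaw": 1, "angular": [0, 0, 0]}, {"dp": [0.6, 0, -1], "jaw": 1, "angular": [0, 0, 0]}]'

```text
clock: 10.15
eef_pos: [447.6, -70.9, 168.1]
tool_rot: [[0.098, 0.979, 0.178], [0.491, -0.203, 0.847], [0.865, 0.004, -0.501]]
force: [0.1, -0.1, 0.2]
width: 1.001
finger_force: 0.0
```

```bash
python3 - <<'E'
from h import *
t=vision.grab_frame("top");s=vision.grab_frame("side");save(s,"f.png",(260,130,200,150),2);save(t,"g.png",(230,150,200,150),2)
np.save("top.npy",t,allow_pickle=True);np.save("side.npy",s,allow_pickle=True)
cv2.imwrite("pics/fg.png",np.hstack([cv2.imread("pics/f.png"),cv2.imread("pics/g.png")]))
for c in("top","side"): print([(np.round(d["extent"]),round(d["p"],2)) for d in models.recognise(c,"former_center")])
E
python3 go.py 462 0 150 1.366 0 0
```

```text
[(array([306., 242.,  30.,  33.]), 0.74), (array([276., 114.,  33.,  29.]), 0.62), (array([250., 223.,  36.,  29.]), 0.6)]
[(array([214., 219.,  32.,  28.]), 0.93), (array([321., 241.,  27.,  32.]), 0.64), (array([342., 211.,  30.,  24.]), 0.6)]
dp [0.158 0.003 0.471] ang [ 0.519 -0.52  -0.9  ] scale 1
[446.7 -71.4 164.8] w 1.003 F [-0.5 -0.3  0.3] ff 0.0 t 10.35 j [-0.67  0.23 -0.13  1.87  0.89  0.79]
```

View pics/fg.png

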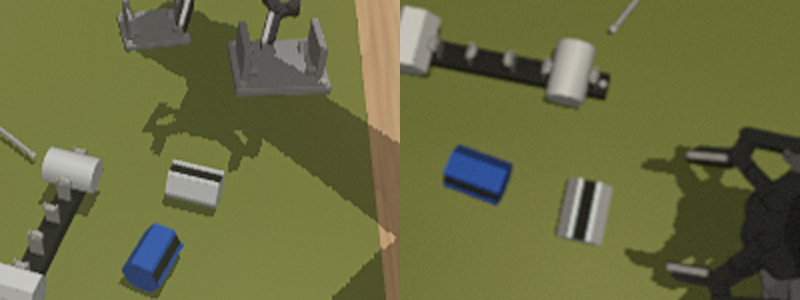

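The block lies still with the groove up (top crop px 585,210). I'll fit its pose for the regrasp.

Run:
```python
from fit import *
F=[np.load(c+".npy",allow_pickle=True).item() for c in("top","side")]
R=[(300,232,42,48),(334,203,46,40)]
m=lambda p:[place(prism(6,23.1,60,[0,0,20]),*p)]
for i in([0],[1],[0,1]):
    p,c,ms=fit([F[j] for j in i],[R[j] for j in i],m,np.array([461,0,-.2]),np.array([5,5,.1])); print(i,p.round(3),c,[q.sum() for q in ms])
```

```text
[0] [ 4.62296e+02 -1.33800e+00 -2.07000e-01] 76.4506564986115 [np.float64(656.6996341123468)]
[1] [ 4.62941e+02 -2.55500e+00 -1.96000e-01] 50.28288549665146 [np.float64(513.2382918730092)]
[0, 1] [ 4.62445e+02 -1.73400e+00 -2.06000e-01] 138.43476068878596 [np.float64(656.6996341123468), np.float64(513.2382918730092)]
```

>>> jog_arm --steps '[{"dp": [0.05, 0, 0.1], "jaw": 1, "angular": [0, -0.1, 0]}, {"dp": [0.1, 0, 0.2], "jaw": 1, "angular": [0, -0.2, 0]}, {"dp": [0.15, 0, 0.3], "jaw": 1, "angular": [0, -0.3, 0]}, {"dp": [0.16, 0, 0.4], "jaw": 1, "angular": [0, -0.42, 0]}, {"dp": [0.16, 0, 0.47], "jaw": 1, "angular": [0, -0.54, 0]}, {"dp": [0.16, 0, 0.47], "jaw": 1, "angular": [0, -0.667, 0]}, {"dp": [0.16, 0, 0.47], "jaw": 1, "angular": [0, -0.667, 0]}, {"dp": [0.16, 0, 0.47], "jaw": 1, "angular": [0, -0.667, 0]}]'

```text
clock: 11.35
eef_pos: [461.6, 0.4, 150.2]
tool_rot: [[0.204, 0.979, -0.002], [0.979, -0.204, 0.002], [0.002, -0.002, -1.0]]
force: [-0.0, -0.0, -0.4]
width: 1.001
finger_force: 0.0
```

```bash
python3 go.py 462.4 -1.7 120 1.366 0 0
```

```text
dp [-0.013  0.009  0.201] ang [-0.    -0.002 -1.   ] scale 1.0
frac dp [-0.013  0.009  0.201] ang [-0.    -0.002 -1.   ]
[4.616e+02 4.000e-01 1.502e+02] w 1.001 F [-0.  -0.  -0.4] ff 0.0 t 11.35 j [-0.   -0.14 -0.2   1.51  0.    1.78]
```

>>> jog_arm --steps '[{"dp": [0, 0, 0], "jaw": 1, "angular": [0, 0, -0.12]}, {"dp": [0, 0, 0], "jaw": 1, "angular": [0, 0, -0.24]}, {"dp": [0, 0, 0], "jaw": 1, "angular": [0, 0, -0.36]}, {"dp": [-0.01, 0, 0], "jaw": 1, "angular": [0, 0, -0.48]}, {"dp": [-0.013, 0.009, 0], "jaw": 1, "angular": [0, 0, -0.6]}, {"dp": [-0.013, 0.009, 0.1], "jaw": 1, "angular": [0, 0, -0.72]}, {"dp": [-0.013, 0.009, 0.2], "jaw": 1, "angular": [0, 0, -0.84]}, {"dp": [-0.013, 0.009, 0.3], "jaw": 1, "angular": [0, -0.002, -0.96]}]'

```text
clock: 12.35
eef_pos: [462.4, -3.4, 105.1]
tool_rot: [[-0.963, 0.27, 0.0], [0.27, 0.963, 0.0], [-0.0, 0.0, -1.0]]
force: [0.3, -0.9, -0.0]
width: 0.999
finger_force: 0.0
```

>>> jog_arm --steps '[{"dp": [0, 0, 0], "jaw": 1, "angular": [0, 0, -0.04]}, {"dp": [0, 0, 0], "jaw": 1, "angular": [0, 0, -0.04]}]'

```text
clock: 12.6
eef_pos: [462.3, -3.2, 105.5]
tool_rot: [[-0.977, 0.215, 0.0], [0.215, 0.977, -0.001], [-0.0, -0.001, -1.0]]
force: [-0.4, -0.0, 0.5]
width: 0.998
finger_force: 0.0
```

```bash
python3 go.py 462.4 -1.7 5 1.366 0 0
```

```text
dp [0.002 0.01  0.67 ] ang [-0.     0.    -0.008] scale 1
[462.3  -3.2 105.5] w 0.998 F [-0.4 -0.   0.5] ff 0.0 t 12.6 j [-0.01 -0.13 -0.28  1.42 -0.    0.21]
```

>>> jog_arm --steps '[{"dp": [0, 0.01, 0.2], "jaw": 1, "angular": [0, 0, -0.008]}, {"dp": [0.002, 0.01, 0.4], "jaw": 1, "angular": [0, 0, -0.008]}, {"dp": [0.002, 0.01, 0.55], "jaw": 1, "angular": [0, 0, -0.008]}, {"dp": [0.002, 0.01, 0.64], "jaw": 1, "angular": [0, 0, -0.008]}, {"dp": [0.002, 0.01, 0.67], "jaw": 1, "angular": [0, 0, -0.008]}, {"dp": [0.002, 0.01, 0.673], "jaw": 1, "angular": [0, 0, -0.008]}, {"dp": [0.002, 0.01, 0.673], "jaw": 1, "angular": [0, 0, -0.008]}]'

```text
clock: 13.48
eef_pos: [463.5, -0.7, 6.1]
tool_rot: [[-0.98, 0.2, 0.003], [0.2, 0.98, -0.002], [-0.003, -0.002, -1.0]]
force: [0.3, 0.4, 0.4]
width: 1.001
finger_force: 0.0
```

```bash
python3 go.py 462.4 -1.7 4.5 1.366 0 0
```

```text
dp [ 0.006 -0.008  0.01 ] ang [-0.001  0.002  0.002] scale 1
[463.5  -0.7   6.1] w 1.001 F [0.3 0.4 0.4] ff 0.0 t 13.475 j [-0.   -0.09 -0.44  1.22 -0.    0.2 ]
```

Close to it now; I'll close on the sides gently.

>>> jog_arm --squeeze 40 --steps '[{"dp": [0.006, -0.008, 0.008], "jaw": 1, "angular": [-0.001, 0.002, 0.002]}, {"dp": [0.006, -0.008, 0.008], "jaw": 0.7, "angular": [-0.001, 0.002, 0.002]}, {"dp": [0.006, -0.008, 0.008], "jaw": 0.6, "angular": [-0.001, 0.002, 0.002]}, {"dp": [0.006, -0.008, 0.008], "jaw": 0.35, "angular": [-0.001, 0.002, 0.002]}, {"dp": [0.006, -0.008, 0.008], "jaw": 0.35, "angular": [-0.001, 0.002, 0.002]}, {"dp": [0.006, -0.008, 0.008], "jaw": 0.35, "angular": [-0.001, 0.002, 0.002]}, {"dp": [0.006, -0.008, 0.008], "jaw": 0.35, "angular": [-0.001, 0.002, 0.002]}]'

```text
clock: 14.35
eef_pos: [461.9, -1.6, 4.5]
tool_rot: [[-0.979, 0.203, -0.001], [0.203, 0.979, -0.0], [0.001, -0.0, -1.0]]
force: [-2.8, 0.5, 5.3]
width: 0.513
finger_force: 40.7
```

>>> jog_arm --steps '[{"dp": [0, 0, -0.05], "jaw": 0.35, "angular": [0, 0, 0]}, {"dp": [0, 0, -0.15], "jaw": 0.35, "angular": [0, 0, 0]}, {"dp": [0, 0, -0.35], "jaw": 0.35, "angular": [0, 0, 0]}, {"dp": [0, 0, -0.55], "jaw": 0.35, "angular": [0, 0, 0]}, {"dp": [0, 0, -0.65], "jaw": 0.35, "angular": [0, 0, 0]}, {"dp": [0, 0, -0.65], "jaw": 0.35, "angular": [0, 0, 0]}]'

```text
clock: 15.1
eef_pos: [462.6, -1.7, 102.5]
tool_rot: [[-0.979, 0.203, 0.001], [0.203, 0.979, -0.0], [-0.001, -0.0, -1.0]]
force: [-0.3, 0.3, -2.7]
width: 0.515
finger_force: 41.3
```

```bash
python3 go.py 540.9 -304.2 110 1.860 0 0
```

```text
dp [-0.92  -1.869 -0.049] ang [-0.     0.    -0.314] scale 1.87
frac dp [-0.492 -1.    -0.026] ang [-0.     0.    -0.168]
[462.6  -1.7 102.5] w 0.515 F [-0.3  0.3 -2.7] ff 41.3 t 15.1 j [-0.   -0.13 -0.29  1.42 -0.    0.2 ]
```

>>> jog_arm --steps '[{"dp": [-0.12, -0.25, -0.03], "jaw": 0.35, "angular": [0, 0, -0.04]}, {"dp": [-0.24, -0.5, -0.05], "jaw": 0.35, "angular": [0, 0, -0.08]}, {"dp": [-0.36, -0.75, -0.05], "jaw": 0.35, "angular": [0, 0, -0.12]}, {"dp": [-0.45, -0.93, -0.05], "jaw": 0.35, "angular": [0, 0, -0.16]}, {"dp": [-0.45, -0.93, -0.05], "jaw": 0.35, "angular": [0, 0, -0.16]}, {"dp": [-0.45, -0.93, -0.05], "jaw": 0.35, "angular": [0, 0, -0.16]}]'

```text
clock: 15.85
eef_pos: [499.2, -151.5, 108.0]
tool_rot: [[-0.999, -0.046, -0.003], [-0.046, 0.999, 0.001], [0.003, 0.001, -1.0]]
force: [0.0, 0.5, -1.2]
width: 0.511
finger_force: 41.5
```

```bash
python3 go.py 540.9 -304.2 110 1.860 0 0
```

```text
dp [-0.231 -1.03  -0.015] ang [ 0.001 -0.002 -0.155] scale 1.03
frac dp [-0.224 -1.    -0.015] ang [ 0.001 -0.002 -0.15 ]
[ 499.2 -151.5  108. ] w 0.511 F [ 0.   0.5 -1.2] ff 41.5 t 15.85 j [-0.29  0.01 -0.14  1.42 -0.   -0.34]
```

>>> jog_arm --steps '[{"dp": [-0.06, -0.25, -0.01], "jaw": 0.35, "angular": [0, 0, -0.04]}, {"dp": [-0.12, -0.5, -0.01], "jaw": 0.35, "angular": [0, 0, -0.08]}, {"dp": [-0.18, -0.75, -0.01], "jaw": 0.35, "angular": [0, 0, -0.12]}, {"dp": [-0.23, -0.95, -0.01], "jaw": 0.35, "angular": [0, 0, -0.155]}, {"dp": [-0.231, -1.0, -0.01], "jaw": 0.35, "angular": [0, 0, -0.155]}, {"dp": [-0.231, -1.0, -0.01], "jaw": 0.35, "angular": [0, 0, -0.155]}, {"dp": [-0.231, -1.0, -0.01], "jaw": 0.35, "angular": [0, 0, -0.155]}]'

```text
clock: 16.73
eef_pos: [541.4, -298.9, 110.6]
tool_rot: [[-0.958, -0.287, -0.002], [-0.287, 0.958, 0.0], [0.001, 0.001, -1.0]]
force: [-0.7, 0.3, -1.3]
width: 0.515
finger_force: 41.6
```

```bash
python3 go.py 540.9 -304.2 60 1.860 0 0
```

```text
dp [ 0.013 -0.033  0.337] ang [ 0.    -0.001  0.001] scale 1
[ 541.4 -298.9  110.6] w 0.515 F [-0.7  0.3 -1.3] ff 41.6 t 16.725 j [-0.5   0.24  0.12  1.45 -0.   -0.8 ]
```

>>> jog_arm --steps '[{"dp": [0.01, -0.03, 0.15], "jaw": 0.35, "angular": [0, 0, 0]}, {"dp": [0.013, -0.033, 0.3], "jaw": 0.35, "angular": [0, 0, 0]}, {"dp": [0.013, -0.033, 0.36], "jaw": 0.35, "angular": [0, 0, 0]}, {"dp": [0.013, -0.033, 0.36], "jaw": 0.35, "angular": [0, 0, 0]}, {"dp": [0.013, -0.033, 0.36], "jaw": 0.35, "angular": [0, 0, 0]}]'

```text
clock: 17.35
eef_pos: [541.5, -305.5, 57.7]
tool_rot: [[-0.958, -0.287, -0.0], [-0.287, 0.958, -0.001], [0.0, -0.001, -1.0]]
force: [0.1, 1.0, -1.4]
width: 0.512
finger_force: 41.6
```

```bash
python3 go.py 540.9 -304.2 46 1.860 0 0
python3 - <<'E'
from h import *
s=vision.grab_frame("side");t=vision.grab_frame("top");save(s,"i.png",(300,90,80,80),5);save(t,"j.png",(425,170,80,80),5)
cv2.imwrite("pics/ij.png",np.hstack([cv2.imread("pics/i.png"),cv2.imread("pics/j.png")]))
E
```

```text
dp [0.001 0.009 0.078] ang [-0.001 -0.     0.001] scale 1
[ 541.5 -305.5   57.7] w 0.512 F [ 0.1  1.  -1.4] ff 41.6 t 17.35 j [-0.51  0.26  0.04  1.35 -0.   -0.8 ]
```

View pics/ij.png

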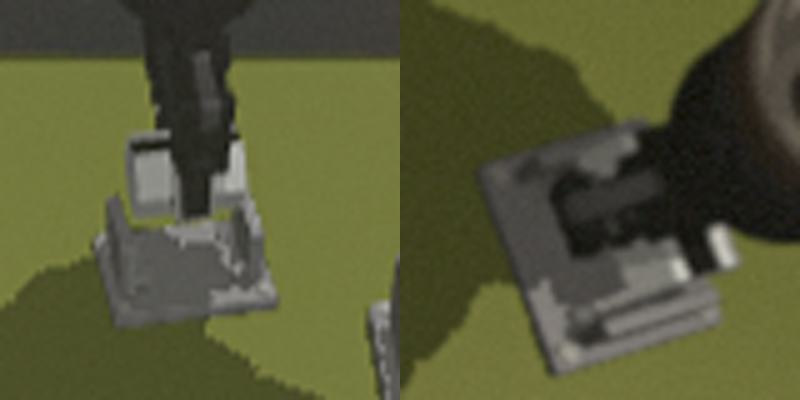

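The side crop shows the block level above the cradle with the groove up: block spans px 127–245, walls 108–262. I'll check the prediction numerically.

Run:
```python
from fit import *
s=vision.grab_frame("side");t=vision.grab_frame("top")
B=place(prism(6,23.1,60,[0,0,0]),541.6,-305.6,.289,73.2)
q=(proj(s,B)-[300,90]+.5)*5; print(q.round()); q=(proj(t,B)-[425,170]+.5)*5; print(q.round())
```

```text
[[248. 192.]
 [245. 149.]
 [237. 125.]
 [231. 144.]
 [234. 185.]
 [243. 209.]
 [140. 204.]
 [136. 161.]
 [129. 137.]
 [126. 155.]
 [129. 196.]
 [136. 221.]]
[[232. 299.]
 [278. 281.]
 [334. 264.]
 [342. 265.]
 [296. 283.]
 [242. 299.]
 [177. 155.]
 [221. 135.]
 [276. 118.]
 [285. 123.]
 [241. 143.]
 [188. 159.]]
```

>>> jog_arm --steps '[{"dp": [0.001, 0.009, 0], "jaw": 0.35, "angular": [0, 0, 0]}, {"dp": [0.001, 0.009, 0.04], "jaw": 0.35, "angular": [0, 0, 0]}, {"dp": [0.001, 0.009, 0.09], "jaw": 0.35, "angular": [0, 0, 0]}, {"dp": [0.001, 0.009, 0.14], "jaw": 0.35, "angular": [0, 0, 0]}, {"dp": [0.001, 0.009, 0.18], "jaw": 0.35, "angular": [0, 0, 0]}, {"dp": [0.001, 0.009, 0.18], "jaw": 0.35, "angular": [0, 0, 0]}]'

```text
clock: 18.3
eef_pos: [540.0, -304.0, 28.7]
tool_rot: [[-0.958, -0.287, -0.002], [-0.287, 0.958, 0.0], [0.002, 0.001, -1.0]]
force: [0.7, 0.8, -1.3]
width: 0.514
finger_force: 41.6
```

```bash
python3 go.py 540.9 -304.2 14.5 1.860 0 0
```

```text
dp [-0.005 -0.003  0.095] ang [ 0.001 -0.001  0.001] scale 1
[ 540.  -304.    28.7] w 0.514 F [ 0.7  0.8 -1.3] ff 41.6 t 18.3 j [-0.51  0.27 -0.01  1.3  -0.   -0.8 ]
```

>>> jog_arm --steps '[{"dp": [-0.003, -0.002, 0.02], "jaw": 0.35, "angular": [0, 0, 0]}, {"dp": [-0.003, -0.003, 0.04], "jaw": 0.35, "angular": [0, 0, 0]}, {"dp": [-0.003, -0.003, 0.06], "jaw": 0.35, "angular": [0, 0, 0]}, {"dp": [-0.003, -0.003, 0.075], "jaw": 0.35, "angular": [0, 0, 0]}, {"dp": [-0.003, -0.003, 0.085], "jaw": 0.35, "angular": [0, 0, 0]}, {"dp": [-0.003, -0.003, 0.09], "jaw": 0.35, "angular": [0, 0, 0]}]'

```text
clock: 19.05
eef_pos: [540.9, -304.5, 15.9]
tool_rot: [[-0.958, -0.287, -0.001], [-0.287, 0.958, -0.0], [0.001, 0.0, -1.0]]
force: [-1.4, 0.1, -1.1]
width: 0.513
finger_force: 41.6
```

>>> jog_arm --steps '[{"dp": [0, 0, 0.005], "jaw": 0.35, "angular": [0, 0, 0]}, {"dp": [0, 0, 0.01], "jaw": 0.35, "angular": [0, 0, 0]}, {"dp": [0, 0, 0.01], "jaw": 0.35, "angular": [0, 0, 0]}]'

```text
clock: 19.42
eef_pos: [541.0, -304.2, 14.8]
tool_rot: [[-0.958, -0.287, -0.001], [-0.287, 0.958, 0.0], [0.001, 0.001, -1.0]]
force: [-1.5, 4.0, 2.8]
width: 0.516
finger_force: 42.0
```

The block touches at home height, so I'm releasing and backing off.

>>> jog_arm --steps '[{"dp": [0, 0, 0.003], "jaw": 0.35, "angular": [0, 0, 0]}, {"dp": [0, 0, 0.003], "jaw": 0.6, "angular": [0, 0, 0]}, {"dp": [0, 0, 0.003], "jaw": 0.8, "angular": [0, 0, 0]}, {"dp": [0, 0, 0.003], "jaw": 0.9, "angular": [0, 0, 0]}, {"dp": [0, 0, 0.003], "jaw": 0.9, "angular": [0, 0, 0]}]'

```text
clock: 20.05
eef_pos: [541.0, -304.6, 14.0]
tool_rot: [[-0.958, -0.287, -0.001], [-0.287, 0.958, -0.0], [0.001, 0.0, -1.0]]
force: [-0.1, 0.3, -0.3]
width: 0.897
finger_force: 0.0
```

>>> jog_arm --steps '[{"dp": [0, 0, -0.05], "jaw": 0.9, "angular": [0, 0, 0]}, {"dp": [0, 0, -0.2], "jaw": 0.9, "angular": [0, 0, 0]}, {"dp": [0, 0, -0.45], "jaw": 0.9, "angular": [0, 0, 0]}, {"dp": [0, 0, -0.75], "jaw": 0.9, "angular": [0, 0, 0]}, {"dp": [0, 0, -1], "jaw": 0.9, "angular": [0, 0, 0]}, {"dp": [0.6, 0.6, -1], "jaw": 0.9, "angular": [0, 0, 0]}, {"dp": [1, 1, -1], "jaw": 0.9, "angular": [0, 0, 0]}, {"dp": [1, 1, -1], "jaw": 0.9, "angular": [0, 0, 0]}]'

```text
clock: 21.05
eef_pos: [374.6, -214.7, 164.7]
tool_rot: [[-0.958, -0.287, -0.001], [-0.287, 0.958, -0.001], [0.001, -0.0, -1.0]]
force: [-0.3, 1.2, 1.3]
width: 0.904
finger_force: 0.0
```

>>> jog_arm --steps '[{"dp": [0.5, 0, 0], "jaw": 0.9, "angular": [0, 0, 0]}, {"dp": [0.5, 0, 0], "jaw": 0.9, "angular": [0, 0, 0]}, {"dp": [0.5, 0, 0], "jaw": 0.9, "angular": [0, 0, 0]}, {"dp": [0.5, 0, 0], "jaw": 0.9, "angular": [0, 0, 0]}]'

```text
clock: 21.55
eef_pos: [305.1, -237.1, 164.5]
tool_rot: [[-0.958, -0.287, -0.001], [-0.287, 0.958, -0.0], [0.001, 0.0, -1.0]]
force: [0.7, 0.7, -0.4]
width: 0.897
finger_force: 0.0
```

Run:
```python
from fit import *
s=vision.grab_frame("side");t=vision.grab_frame("top")
out=[]
for f,(x,y) in((s,(300,100)),(t,(425,170))):
    im=cv2.resize(f["img"][y:y+80,x:x+80,::-1],(400,400),interpolation=cv2.INTER_CUBIC); o=im.copy()
    q=(proj(f,place(prism(6,23.1,60,[0,0,0]),540.9,-304.2,.289,30))-[x,y]+.5)*5
    for k in(q[:6],q[6:]): cv2.polylines(o,[k.round().astype(np.int32)],True,(0,0,255),1)
    out.append(im if 0 else o)
cv2.imwrite("pics/end.png",np.hstack(out))
```

```text
(no output)
```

View pics/end.png

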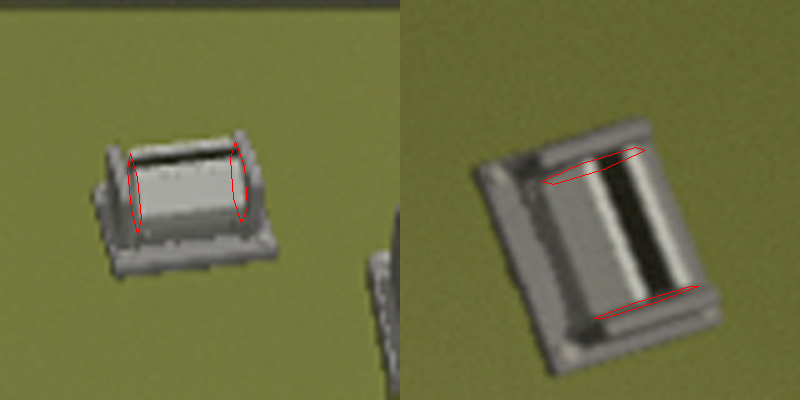

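The block sits home between the end walls with the groove up, at side px (185,185) and top px (630,225). It matches the predicted outline, so I'm handing the job in.

```bash
python3 -c "
from bench import workorder; print(workorder.finish_job())"
```

```text
the job is handed in; nothing more can be done
None
```

I handed the job in with the grooved block lying home in the smaller cradle, groove up and released, after setting it down groove-up on the open bench on the way. I finished at about 22 s of the 58 s limit; no verdict came back. The plain block and round bar were still in their clips when I checked after the pull.

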